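Key in the purge and hold the feed dial at the third notch

TASK

Start a purge on the filament feeder: on the key pad press the green key, then the yellow, then the blue, each fully down and let up again before the next, and do not press the red one. Then swing the feeder's spring-return dial clockwise by its upright orange post, past the first two notches to the third and last (red dot), and finish with the gripper still holding it there, because it springs back when let go. Leave the loose things on the bench where they are.

Things in the scene. Friction and masses are not known exactly. Their poses are not given: they have to be found in the camera images.
- key_green_top (a point): centre of the top face of the round green push key, 28 mm across, standing 10 mm proud of its 44 mm wide black collar; it moves down with the key. Key tops are 52 mm above the bench. The four keys stand 62 mm apart in a square on the pad; which colour is at which corner varies.
- key_green (a joint): how far the green key is pressed: 0 = up, 0.006 m = fully down. Spring: starts to move at 1.5 N, fully down at 5 N, comes up by itself.
- key_yellow_top (a point): centre of the top face of the round yellow push key, 28 mm across, standing 10 mm proud of its 44 mm wide black collar; it moves down with the key. Key tops are 52 mm above the bench. The four keys stand 62 mm apart in a square on the pad; which colour is at which corner varies.
- key_yellow (a joint): how far the yellow key is pressed: 0 = up, 0.006 m = fully down. Spring: starts to move at 1.5 N, fully down at 5 N, comes up by itself.
- key_blue_top (a point): centre of the top face of the round blue push key, 28 mm across, standing 10 mm proud of its 44 mm wide black collar; it moves down with the key. Key tops are 52 mm above the bench. The four keys stand 62 mm apart in a square on the pad; which colour is at which corner varies.
- key_blue (a joint): how far the blue key is pressed: 0 = up, 0.006 m = fully down. Spring: starts to move at 1.5 N, fully down at 5 N, comes up by itself.
- key_red_top (a point): centre of the top face of the round red push key, 28 mm across, standing 10 mm proud of its 44 mm wide black collar; it moves down with the key. Key tops are 52 mm above the bench. The four keys stand 62 mm apart in a square on the pad; which colour is at which corner varies.
- key_red (a joint): how far the red key is pressed: 0 = up, 0.006 m = fully down. Spring: starts to move at 1.5 N, fully down at 5 N, comes up by itself.
- keypad: white key pad, 150 x 150 mm, 30 mm tall, fixed to the bench; origin at the centre of its underside. Its place and yaw vary, and it may stand left or right of the feeder.
- feeder: black filament feeder box, 190 x 190 mm, 55 mm tall, grey top, brass nozzle on its +x side, fixed to the bench; origin at the centre of its underside. Place and yaw vary. At the centre of its top is a dial 68 mm across with an aluminium arm. Dots on the top, just beyond the post, show where the arm points at: rest (white), first and second notch (dark), third notch (larger, red).
- pivot (a point): point on the dial's upright axis, at the centre of the feeder's top face, 56.5 mm above the bench; axes as the feeder's (does not turn with the dial).
- handle (a point): point on the axis of the upright orange post at the end of the dial's arm: 18 mm diameter, 75 mm from the dial's axis; this point is 90 mm above the bench, the post is free from 72 mm (arm's upper face) to its top at 112 mm. Grasp or push it here. From the dial's axis it lies along (-0.866, -0.5) of the feeder's x, y at rest, (-0.866, +0.5) at the third notch.
- dial (a joint): dial angle in rad, clockwise seen from above: 0 = rest, notches at 0.35, 0.70 and 1.05, end stop at 1.13. A spring drives it back to 0 from everywhere; the notches are felt but do not hold it. Force needed at the post, along its arc: about 3 to 4 N in the notches, up to 6 N between them.
- duct: orange printed flanged duct, 170 mm wide flange on top, 93 mm tall, loose, not part of the job; origin at the centre of its underside.
- nozzle_jar: small jar, 44 mm wide, 50 mm tall, loose, not part of the job; origin at the centre of its underside.
- scraper: scraper lying on the bench, 200 mm long, loose, not part of the job; origin at the centre of its underside, its length along x.
- cleaner: white bottle with red cap, 60 mm wide, 170 mm tall, loose, not part of the job; origin at the centre of its underside.
- cup: blue mug, 80 mm wide, 95 mm tall, loose, not part of the job; origin at the centre of its underside.
- bracket: small orange printed L-bracket, 50 x 30 x 46 mm, loose, not part of the job; origin at the centre of its underside.

How it is judged:
By the outcome, as a careful person would: the job done as asked, in the order asked, and still so for the second after the job is handed in, while the arm keeps its last pose, push and grip.
It also fails if it takes over 58 s, if anything falls off the work surface, if the arm or the gripper's body presses on something with over 40 N, if the wrist force passes 120 N, or if a joint passes its speed limit or range.

ROBOT

A 6-joint arm with a two-finger parallel gripper is mounted at the origin on the work surface. World frame = base frame: x ahead of the robot, y to its left, z up, the work surface at z = 0. Lengths are in m, angles in rad, forces in N, time in s.
With the tool pointing down it reaches from about 0.275 to 0.85 m from the base axis. Payload 5.2 kg.
Tool frame: the origin (TCP) lies on the front face of the gripper's body, between the roots of the fingers; the fingertips stand 73 mm ahead of it and the grasp point (between the pads) lies 54 mm ahead of it (pinch_z is the z of the grasp point in the tool frame, in m); z points along the fingers, y is the line along which they close (so a half turn about z gives the same grasp; the last joint's range is limited). The gripper opens to 85 mm and grips with 20 to 120 N. Pads are 22 mm wide; open, the fingers measure 114 mm over their backs; the gripper's body (76 mm by 85 mm) begins 54 mm behind the grasp point. The pads swing forward as they close: fully open they stand 13 mm farther back than shut.
Start: joints at [-1.374, 0.259, 1.535, -0, 1.348, -0.203], TCP at [0.214, -0.507, 0.304] pointing down, gripper open.
Joint ranges: [-3.14, 3.14], [-0.91, 2.08], [0.19, 2.58], [-1.22, 4.36], [0.22, 2.71], [-3.12, 3.12]. Speed limits (rad/s): [2.57, 2.57, 3.14, 3.14, 3.14, 3.14].

INTERFACE

Orientations are given as a 3x3 rotation matrix whose columns are the frame's x, y, z axes.
In Python, from station import * gives the robot as it stands.
- The arm moves only by the shell command python3 -m handwheel 'ROWS'. ROWS is a JSON object of lists of equal length, an entry for each row: "offset": the shift along the tool's x, y, z in m, a list of three; "yaw": the turn about the tool's z in rad; "hand": the finger opening in m, from 0 to 0.0854. A call has 1 to 20 rows; each row shifts and turns the commanded pose from where the row before left it, along the tool's axes as they then stand; what a row does not reach is not made up. A row lasts 1/8 s, in which the tool goes at most 62.5 mm and 10.7 degrees, less where a joint would pass 70% of its speed; a pose out of reach is approached as far as the arm can. A call with a gripper value outside its range is refused whole. The fingers move at their own pace and stop on an object; the grip force is fixed at half the most. Time passes only in rows, so rows that do not move let the fingers close. It gives the time, the measured TCP pose, the force, the opening and the grip force at its end, in the units of the state.
- get_obs(): the state, without advancing time (a new reading comes with each control period).
- capture(name): name is "scene" or "side" or "wrist"; returns (picture, depth): 480x640x3 uint8, red, green, blue; 480x640 float32, m along the optical axis (not along the pixel's ray), 0 where there is no reading.
- camera_info(name): a dict with "fovy" (degrees; the focal length in pixels is half the picture's height over the tangent of half this angle, whatever the lens; pixels are square), "cx", "cy" (the principal point, pixels), "T" (4x4, takes a point from camera to world coordinates); the wrist camera has in their place "mount" (4x4, takes a point from camera to tool coordinates, whose origin is the TCP and whose axes are the flange's). Camera axes: x right, y down, z forward; pixel columns grow to the right and rows downward; lengths in m; the calibration is good to about 2 mm. A picture is of the moment at which its call begins: read the wrist's pose just before it. camera_info takes no time and is no camera call.
- sign_off(): hands the job in; it is judged then, once.
Trained networks look in the newest picture that a camera, given by its name, has taken for a name from the list of things; names that differ only in an ending like _2 or _b are one class to them, and where a whole thing is asked for, a point or a joint stands for the part that bears it (a point fixed in the world has none). Each returns a list of dicts, best first, with "confidence" (0 to 1); they miss things now and then, are a little off and sometimes report something else, mostly with a low value. They report only what shows in the picture. A call takes as long as a camera call.
- boxes_of(camera, label): "at" ([column, row] in pixels, amid what is visible of it).
- tip_of(camera, label): "at" ([column, row] in pixels: a listed point, or the origin of a listed thing).
The state is a dict: "clock": time; "qpos": joint angles; "joint_velocities": joint speeds; "joint_efforts": joint torques, N m; "ee_pos": TCP position; "ee_rot": TCP orientation; "contact_force": force on the tool from outside, world axes, zero at the start; "torque": the same for the moment, N m; "grip_width": opening from 0.0 (shut) to 1.0 (fully open); "finger_force": force on a finger pad.
Only numpy, scipy, OpenCV 4.12 (cv2) and the standard library are available. Lean on these libraries where they do the work, as an engineer would, in place of code of your own. Each camera call takes 0.05 s, during which the arm holds its last target. There are 200 camera calls.

## Working session

There is one attempt and no reset: what is moved stays moved. The work goes in short steps, Python scripts to look and compute and a shell command to move; the robot and the scene stay as the last step left them, time stands still between calls to the robot, and variables do not carry over. Pictures are saved under pics/ and viewed, at most 10 in all, crops included, and the job is handed in when it is done.

```bash
mkdir -p pics; cat > h.py <<'E'
from station import *
import numpy as np, cv2
def info(cam,o=None):
    c=camera_info(cam); f=240/np.tan(np.radians(c["fovy"])/2)
    if "T" in c: T=np.array(c["T"])
    else:
        o=o or get_obs(); W=np.eye(4); W[:3,:3]=o["ee_rot"]; W[:3,3]=o["ee_pos"]; T=W@np.array(c["mount"])
    return f,c["cx"],c["cy"],T
def at_z(I,uv,z):
    f,cx,cy,T=I; d=T[:3,:3]@np.array([(uv[0]-cx)/f,(uv[1]-cy)/f,1]); return T[:3,3]+d*(z-T[2,3])/d[2]
def at_d(I,uv,D):
    f,cx,cy,T=I; u,v=int(round(uv[0])),int(round(uv[1])); p=D[max(v-2,0):v+3,max(u-2,0):u+3]; p=p[p>0]
    if not len(p): return None
    d=np.median(p); return T[:3,:3]@(d*np.array([(uv[0]-cx)/f,(uv[1]-cy)/f,1]))+T[:3,3]
Z=dict(key_green_top=.052,key_yellow_top=.052,key_blue_top=.052,key_red_top=.052,pivot=.0565,handle=.09)
def look(cam,n,labels=Z,k=1):
    o=get_obs(); P,D=capture(cam); I=info(cam,o); cv2.imwrite(f"pics/{n}.png",P[:,:,::-1])
    for l in labels:
        for r in tip_of(cam,l)[:k]:
            a=r["at"]; d=at_d(I,a,D); print(cam,l,round(r["confidence"],2),np.round(a,0),"z:",np.round(at_z(I,a,Z[l]),4) if l in Z else "", "d:",None if d is None else np.round(d,3))
    return P,D,I
E
python3 - <<'E'
from h import *
np.set_printoptions(suppress=True)
o=get_obs(); print(o["clock"],o["ee_rot"],o["grip_width"])
for c in("scene","side"): look(c,c+"1")
E
```

```text
0.0 [[ 0.92113913  0.38923331 -0.00036725]
 [ 0.3892333  -0.92113735  0.00184868]
 [ 0.00038128 -0.00184584 -0.99999822]] 1.0027299096641797
scene key_green_top 0.59 [242. 270.] z: [ 0.5389 -0.1898  0.052 ] d: [ 0.535 -0.189  0.049]
scene key_yellow_top 0.43 [263. 264.] z: [ 0.545  -0.1336  0.052 ] d: [ 0.542 -0.133  0.049]
scene key_blue_top 0.65 [151. 361.] z: [ 0.6946 -0.4652  0.052 ] d: [ 0.653 -0.465  0.002]
scene key_red_top 0.63 [245. 286.] z: [ 0.595  -0.2059  0.052 ] d: [ 0.591 -0.205  0.048]
scene pivot 0.96 [363. 216.] z: [0.5166 0.1935 0.0565] d: [0.532 0.182 0.071]
scene handle 0.64 [336. 200.] z: [0.4517 0.1436 0.09  ] d: [0.454 0.142 0.092]
side key_green_top 0.43 [317. 307.] z: [ 0.5179 -0.187   0.052 ] d: [ 0.518 -0.186  0.051]
side key_yellow_top 0.41 [316. 289.] z: [ 0.5378 -0.1217  0.052 ] d: [ 0.537 -0.124  0.054]
side key_blue_top 0.57 [268. 224.] z: [0.5152 0.2082 0.052 ] d: [0.506 0.171 0.074]
side key_red_top 0.66 [351. 301.] z: [ 0.5973 -0.1959  0.052 ] d: [ 0.596 -0.199  0.055]
side pivot 0.67 [268. 222.] z: [0.5173 0.2134 0.0565] d: [0.509 0.18  0.076]
side handle 0.68 [247. 229.] z: [0.4425 0.1416 0.09  ] d: [0.444 0.147 0.087]
```

View pics/scene1.png

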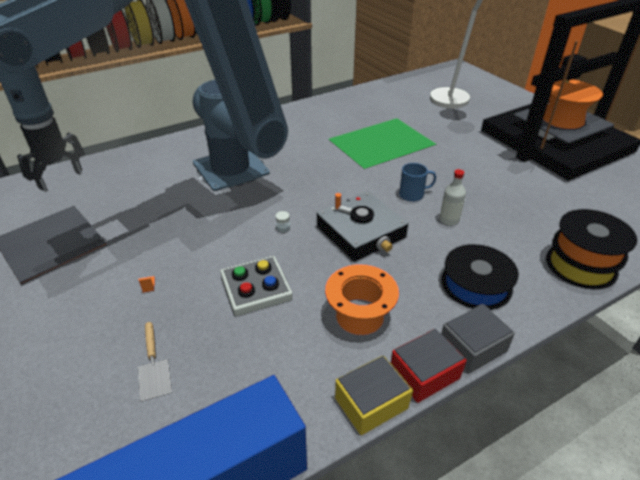

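View pics/side1.png

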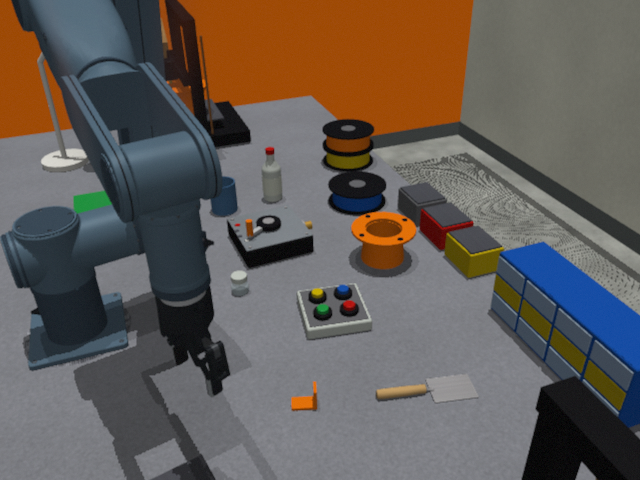

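The pictures agree on the layout: green at scene (240,271), yellow (263,265), red (246,288) and blue (270,282). The feeder's post is at (338,200), with clear space around it. I'll move above the pad with the fingers shut and look with the wrist camera.

```bash
python3 -m handwheel '{"offset":[[0.045,-0.018,0],[0.045,-0.018,0],[0.045,-0.018,0],[0.045,-0.018,0],[0.045,-0.018,0],[0.045,-0.018,0],[0.045,-0.018,0],[0.045,-0.018,0],[0.045,-0.018,0],[0,0,0],[0,0,0]],"yaw":[0,0,0,0,0,0,0,0,0,0,0],"hand":[0,0,0,0,0,0,0,0,0,0,0]}'
python3 - <<'E'
from h import *
np.set_printoptions(suppress=True)
print(camera_info("wrist")["mount"]); print(get_obs()["ee_pos"])
look("wrist","w1")
E
```

```text
clock: 2.08
ee_pos: [0.5238, -0.1999, 0.3037]
ee_rot: [[0.921, 0.39, -0.001], [0.39, -0.921, -0.0], [-0.001, 0.0, -1.0]]
contact_force: [-0.5, -0.0, 0.1]
grip_width: -0.001
finger_force: 0.0
[[ 0.00042039 -0.94588696 -0.32449606  0.08457461]
 [ 0.99999963  0.0001557   0.00084164 -0.00026682]
 [-0.00074557 -0.32449629  0.94588667 -0.07037065]
 [ 0.          0.          0.          1.        ]]
[ 0.52383432 -0.19987735  0.30372019]
wrist key_green_top 0.95 [308. 202.] z: [ 0.5299 -0.1937  0.052 ] d: [ 0.53  -0.194  0.052]
wrist key_yellow_top 0.85 [238. 158.] z: [ 0.5419 -0.1288  0.052 ] d: [ 0.542 -0.129  0.052]
wrist key_blue_top 0.77 [282.  91.] z: [ 0.601  -0.1422  0.052 ] d: [ 0.601 -0.142  0.053]
wrist key_red_top 0.94 [349. 137.] z: [ 0.5906 -0.2033  0.052 ] d: [ 0.591 -0.203  0.052]
```

View pics/w1.png

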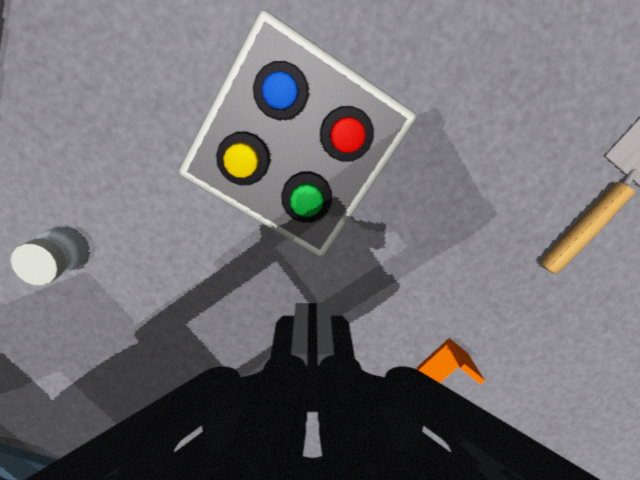

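The wrist view shows green (307,200), yellow (241,160), blue (281,90) and red (348,134). The heights and the 62 mm spacing check out. Next I'll descend over green to just above it, then press gently.

```bash
python3 -m handwheel '{"offset":[[0.008,-0.003,0.04],[0,0,0.05],[0,0,0.05],[0,0,0.03],[0,0,0],[0,0,0.004],[0,0,0.004],[0,0,0.004],[0,0,0]],"yaw":[0,0,0,0,0,0,0,0,0],"hand":[0,0,0,0,0,0,0,0,0]}'
python3 -c "
from h import *
o=get_obs();print(o['ee_pos'],o['contact_force'])
look('wrist','g1',['key_green_top'])"
```

```text
clock: 3.55
ee_pos: [0.5309, -0.1943, 0.1227]
ee_rot: [[0.921, 0.389, 0.002], [0.389, -0.921, -0.001], [0.001, 0.002, -1.0]]
contact_force: [1.8, -0.2, 2.3]
grip_width: -0.001
finger_force: 1.2
[ 0.53092002 -0.19430194  0.1226608 ] [ 1.81127715 -0.21873883  2.28366424]
wrist key_green_top 0.95 [307. 325.] z: [ 0.5309 -0.192   0.052 ] d: [ 0.541 -0.188  0.071]
```

```bash
python3 -m handwheel '{"offset":[[0,0,0.003],[0,0,0.003],[0,0,0]],"yaw":[0,0,0],"hand":[0,0,0]}'
```

```text
clock: 4.03
ee_pos: [0.531, -0.1943, 0.1184]
ee_rot: [[0.921, 0.389, 0.002], [0.389, -0.921, -0.002], [0.001, 0.002, -1.0]]
contact_force: [-2.4, 1.9, 20.9]
grip_width: 0.001
finger_force: 10.2
```

```bash
python3 -m handwheel '{"offset":[[0,0,-0.02],[0,0,-0.02],[0.017,-0.028,0],[0.018,-0.027,0],[0,0,0],[0,0,0.02],[0,0,0.01],[0,0,0.005],[0,0,0.003],[0,0,0.002],[0,0,0]],"yaw":[0,0,0,0,0,0,0,0,0,0,0],"hand":[0,0,0,0,0,0,0,0,0,0,0]}'
```

```text
clock: 5.4
ee_pos: [0.5404, -0.1297, 0.1184]
ee_rot: [[0.921, 0.389, -0.001], [0.389, -0.921, -0.0], [-0.001, -0.0, -1.0]]
contact_force: [-9.6, 2.9, 21.8]
grip_width: -0.001
finger_force: 10.7
```

```bash
python3 -m handwheel '{"offset":[[0,0,-0.02],[0,0,-0.02],[0.026,0.018,0],[0.026,0.017,0],[0,0,0],[0,0,0.02],[0,0,0.01],[0,0,0.005],[0,0,0.003],[0,0,0.002],[0,0,0]],"yaw":[0,0,0,0,0,0,0,0,0,0,0],"hand":[0,0,0,0,0,0,0,0,0,0,0]}'
```

```text
clock: 6.78
ee_pos: [0.6018, -0.1414, 0.1185]
ee_rot: [[0.921, 0.39, -0.001], [0.39, -0.921, -0.0], [-0.001, -0.0, -1.0]]
contact_force: [-9.8, 3.0, 18.0]
grip_width: 0.001
finger_force: 8.7
```

```bash
python3 -m handwheel '{"offset":[[0,0,-0.045],[0,0,-0.045],[0,0,-0.045],[0,0,-0.045],[0,-0.05,0],[0,-0.05,0],[0,-0.05,0],[-0.01,-0.05,0],[0,-0.05,0],[0,-0.05,0],[0,0,0],[0,0,0]],"yaw":[0,0,0,0,0,0,0,0,0,0,0,0],"hand":[0,0,0,0,0,0,0.08,0.08,0.08,0.08,0.08,0.08]}'
python3 - <<'E'
from h import *
look("wrist","w2",["handle","pivot","feeder","key_blue_top","nozzle_jar"])
E
```

```text
clock: 8.28
ee_pos: [0.477, 0.1308, 0.2964]
ee_rot: [[0.921, 0.39, 0.002], [0.39, -0.921, -0.0], [0.001, 0.001, -1.0]]
contact_force: [0.5, 0.5, 0.2]
grip_width: 0.939
finger_force: 0.0
wrist handle 0.64 [273. 245.] z: [0.4542 0.1519 0.09  ] d: [0.461 0.153 0.109]
wrist feeder 0.92 [262. 131.] z:  d: [0.525 0.189 0.076]
wrist nozzle_jar 0.9 [389. 329.] z:  d: [0.399 0.019 0.037]
```

View pics/w2.png

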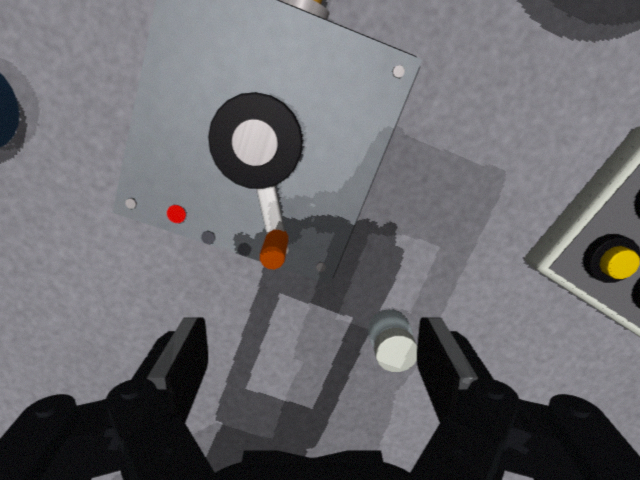

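The wrist view shows the hub at (255,141), the post top at (272,258), the dark dots at (244,249) and (209,237), and the red dot at (177,214). I'll compute the geometry from these.

```bash
python3 - <<'E'
from h import *
np.set_printoptions(suppress=True,precision=4)
o=get_obs(); I=info("wrist",o); P,D=capture("wrist")
hub=at_d(I,(255,141),D); print("hub",hub)
red=at_d(I,(177,214),D); print("red",red, at_z(I,(177,214),.0555))
d1=at_z(I,(244,249),.0555); d2=at_z(I,(209,237),.0555); r=at_z(I,(177,214),.0555)
post=at_z(I,(272,258),.112); print("post",post,at_d(I,(272,258),D))
for n,p in(("d1",d1),("d2",d2),("red",r),("post",post)):
    v=p-hub; print(n,np.hypot(v[0],v[1]),np.degrees(np.arctan2(v[1],v[0])))
E
```

```text
hub [0.5167 0.1904 0.0759]
red [0.437  0.2298 0.0577] [0.4362 0.2303 0.0555]
post [0.453  0.1495 0.112 ] [0.4528 0.1494 0.1115]
d1 0.09006240276934613 -167.3506146875195
d2 0.08970959943770437 173.47565256130272
red 0.08988242559111917 153.646040789381
post 0.07569362299736462 -147.29005240206203
```

Pivot is (0.517,0.190), the post radius is 75.7 mm, and the dots are 20° apart at 90 mm radius, all as specified. I'll align tool x with the arm, descend over the post and close.

```bash
python3 -m handwheel '{"offset":[[-0.015,-0.0265,0],[0,0,0],[0,0,0.04],[0,0,0.04],[0,0,0.04],[0,0,0.026],[0,0,0],[0,0,0],[0,0,0],[0,0,0],[0,0,0],[0,0,0]],"yaw":[-0.17,0,0,0,0,0,0,0,0,0,0,0],"hand":[0.08,0.08,0.08,0.08,0.08,0.08,0.08,0,0,0,0,0]}'
python3 -c "
from h import *
look('wrist','w3',[])"
```

```text
clock: 10.12
ee_pos: [0.4525, 0.1502, 0.1509]
ee_rot: [[0.842, 0.539, 0.001], [0.539, -0.842, 0.001], [0.001, -0.001, -1.0]]
contact_force: [-1.7, 4.0, 6.7]
grip_width: 0.198
finger_force: 58.3
```

View pics/w3.png

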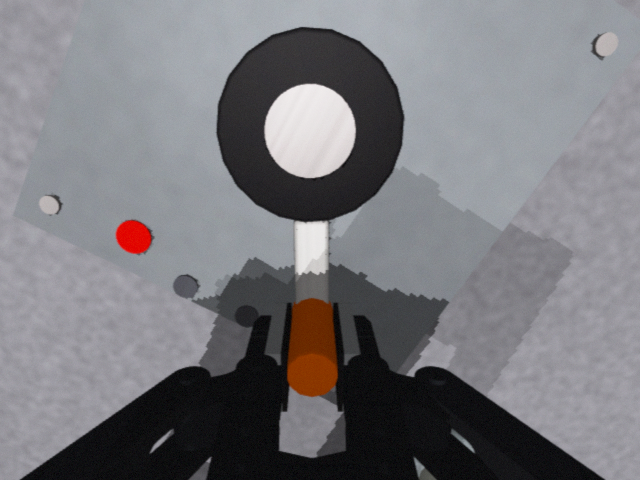

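The post sits centred between the pads, with an opening of about 17 mm and 58 N of grip. I'll swing the first half of the arc now.

```bash
python3 -m handwheel '{"offset":[[0.0003,-0.0065,0],[0.0003,-0.0065,0],[0.0003,-0.0065,0],[0.0003,-0.0065,0],[0.0003,-0.0065,0],[0.0003,-0.0065,0],[0,0,0],[0,0,0]],"yaw":[0.0873,0.0873,0.0873,0.0873,0.0873,0.0873,0,0],"hand":[0,0,0,0,0,0,0,0]}'
python3 -c "
from h import *
o=get_obs();v=o['ee_pos'][:2]-np.array([.5167,.1904]);print(np.hypot(*v),np.degrees(np.arctan2(v[1],v[0])),np.degrees(np.arctan2(o['ee_rot'][1][0],o['ee_rot'][0][0])),o['torque'])"
```

```text
clock: 11.18
ee_pos: [0.4405, 0.1862, 0.1509]
ee_rot: [[0.999, 0.047, -0.0], [0.047, -0.999, -0.001], [-0.0, 0.001, -1.0]]
contact_force: [-3.5, -2.0, 8.8]
grip_width: 0.191
finger_force: 58.7
0.07627227668652076 -176.83508419516323 2.689954174911745 [-0.24867349  0.55236203  0.1921041 ]
```

```bash
python3 -m handwheel '{"offset":[[0.0004,-0.0066,0],[0.0004,-0.0066,0],[0.0004,-0.0066,0],[0.0004,-0.0066,0],[0.0004,-0.0066,0],[0.0004,-0.0066,0],[0,0,0],[0,0,0],[0,0,0]],"yaw":[0.0873,0.0873,0.0873,0.0873,0.0873,0.0873,0,0,0],"hand":[0,0,0,0,0,0,0,0,0]}'
python3 - <<'E'
from h import *
o=get_obs();v=o['ee_pos'][:2]-np.array([.5167,.1904]);print(np.hypot(*v),np.degrees(np.arctan2(v[1],v[0]))-360,o['torque'])
look('wrist','w4',['feeder','handle'])
E
```

```text
clock: 12.3
ee_pos: [0.4485, 0.2246, 0.1509]
ee_rot: [[0.888, -0.459, -0.002], [-0.459, -0.888, -0.0], [-0.002, 0.001, -1.0]]
contact_force: [-6.7, -0.1, 10.2]
grip_width: 0.195
finger_force: 59.0
0.07632682943302162 -206.6071920065481 [-0.03917101  1.08129907  0.02865135]
wrist feeder 0.9 [306. 121.] z:  d: [0.519 0.191 0.076]
wrist handle 0.61 [310. 343.] z: [0.4475 0.2267 0.09  ] d: [0.457 0.222 0.106]
```

View pics/w4.png

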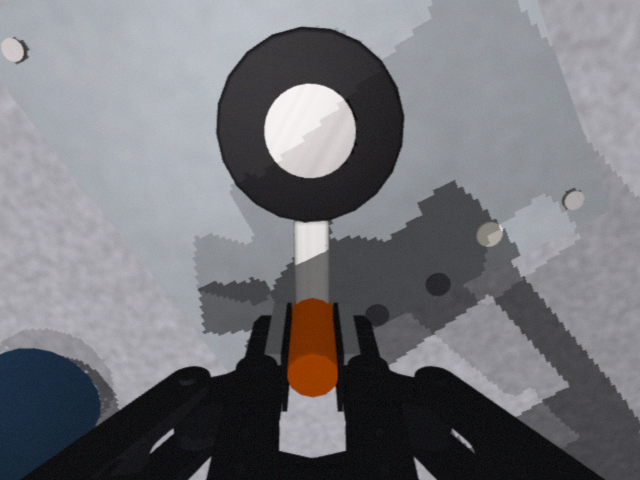

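The arm points away from the white dot (490,235) and the dark dots (438,285) and (377,315), and the red dot is hidden under the post. I'll work out the dial angle from these dots.

```bash
python3 - <<'E'
from h import *
I=info('wrist'); h=at_z(I,(310,131),.0759)
a=lambda uv,z:(lambda v:(np.degrees(np.arctan2(v[1],v[0]))%360-360))(at_z(I,uv,z)-h)
print("post",p:=a((312.5,377),.112)); 
for uv,n in(((490,235),0),((438,285),.35),((377,315),.70)): t=a(uv,.0555);print(t,"dial",n+np.radians(t-p))
E
```

```text
post -206.71528494000466
-147.25053527744961 dial 1.0378556704857727
-167.23552432822262 dial 1.0390518105747675
-187.083769208226 dial 1.0426345866766018
```

Dial reads about 1.04, so a small nudge will centre it in the third notch.

```bash
python3 -m handwheel '{"offset":[[0,-0.0015,0],[0,0,0],[0,0,0],[0,0,0]],"yaw":[0.02,0,0,0],"hand":[0,0,0,0]}'
python3 - <<'E'
from h import *
o=get_obs();v=o['ee_pos'][:2]-np.array([.5167,.1904]);print(np.degrees(np.arctan2(v[1],v[0]))-360)
look('wrist','w5',[]); look('scene','s5',['nozzle_jar','cup'])
E
```

```text
clock: 12.95
ee_pos: [0.4491, 0.2258, 0.1509]
ee_rot: [[0.879, -0.477, -0.003], [-0.477, -0.879, -0.0], [-0.002, 0.001, -1.0]]
contact_force: [-8.2, -0.9, 10.6]
grip_width: 0.19
finger_force: 59.0
-207.64024760040957
scene nozzle_jar 0.68 [259. 260.] z:  d: [ 0.503 -0.126  0.027]
scene cup 0.59 [415. 194.] z:  d: [0.477 0.416 0.028]
```

View pics/s5.png

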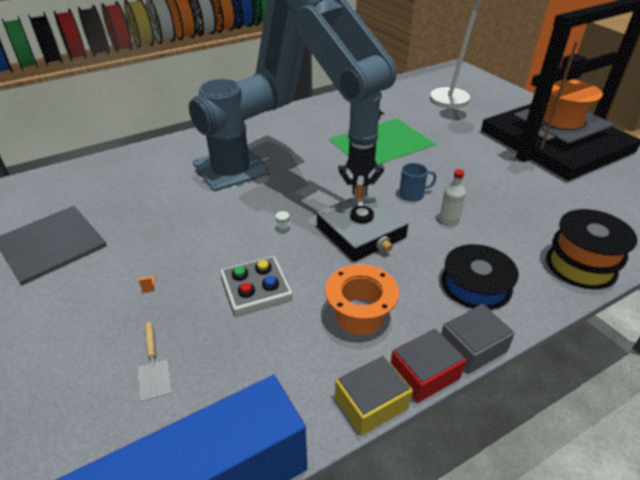

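The gripper is holding the dial at about 1.06. The loose things (jar, mug, bottle, duct, bracket, scraper) are where they were, and the keys are up.

```bash
python3 -c "
from station import *
print(sign_off())"
```

```text
the job is handed in; nothing more can be done
None
```

I pressed green, yellow and blue fully, in that order, never touched red, and handed the job in with the gripper holding the dial at its third notch (about 1.06 rad); the loose things look undisturbed in the last picture, and the hand-in gave no verdict.

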